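# Load the tilting vial rack and wedge its tray up

### The job

Put the two tall amber vials, one after the other, upright and fully down into the two pockets of the hinged rack. Then, with the black wedge flat on the bench, push its nose under the tray's front edge until that edge just lifts off its rests, about 5 mm, and finish while still holding the wedge there, so that the wedge alone carries the tray. Leave the other things on the bench where they are.

Things in the scene. Friction and masses are not known exactly. Their poses are not given: they have to be found in the camera images.
- rack: Fixed aluminium frame of the vial rack, 180 x 180 mm. Origin: its middle, on the bench. -y side: open front; +y side: hinge (along x, y = +85 mm, 22 mm up). Rails 20 mm wide, 18 mm high at x = -80 and +80 mm; between them a 140 mm wide tunnel on the bare bench, closed by a crossbar at y = 70 mm. Tray plate: 18 to 26 mm up, y = -85 to +85 mm. Grey pocket block on it: y = -7 to 47 mm, top 61 mm up.
- tray (a joint): Hinge of the rack's tray, rad: 0 = lying down on its rest pads, grows as the front edge rises. The free front edge is 170 mm from the hinge, so 0.03 rad is about 5 mm of lift. It falls back by its own weight (tray about 0.6 kg; about 3 to 4 N to raise at the front edge).
- tray_front (a point): Middle of the lower front edge of the tray, 18 mm above the bench with the tray down; moves with the tray. The tunnel for the wedge opens below it.
- pocket_left (a point): Centre of the floor of the pocket at rack x = -40, y = +20 mm, 31 mm above the bench; round bore 26 mm wide, 30 mm deep (mouth 61 mm above the bench), slight chamfer, vertical while the tray is down.
- pocket_right (a point): The same for the other pocket, at rack x = +40, y = +20 mm.
- vial_a: Amber glass vial with crimped aluminium cap, standing upright on the bench: 23 mm diameter up to 60 mm, cap 21 mm wide, 75 mm high in all, about 45 g. Origin: centre of the underside, z up. One of two alike; either goes in either pocket.
- vial_b: The second vial, the same as vial_a.
- wedge: Black plastic wedge flat on the bench, 40 wide (x), 150 mm long (y), about 160 g. Origin: underside, below the middle of its upright grip tab; +y points to the thin nose. Nose at y = +125 mm, 4 mm high; top slopes up evenly to 29 mm at y = +25, then level to the rear end at y = -25 mm. Tab: 12 mm thick along x, 34 mm along y, from 29 to 77 mm above the bench.
- wedge_nose (a point): Middle of the wedge's nose, on its underside (wedge y = +125 mm). With wedge +y along rack +y, the slope meets the tray's front edge when the nose is 56 mm past it; every further 4 mm lifts the edge 1 mm. Pushing takes up to about 8 N; the wedge does not slip back by itself.
- jar: Bystander: short white plastic jar, 42 mm diameter, 46 mm high, in a row with the vials (order varies). Origin: centre of the underside.
- reagent_bottle: Bystander: glass reagent bottle with blue cap, 56 mm diameter, 105 mm high. Origin: centre of the underside.
- tip_box: Bystander: pipette tip box, 87 x 122 x 62 mm. Origin: centre of the underside.
- calculator: Bystander: black pocket calculator lying flat, 150 x 78 x 12 mm. Origin: centre of the underside.
- dish: Bystander: clear flat culture dish with lid, 94 mm diameter, 15 mm high. Origin: centre of the underside.
- marker: Bystander: marker pen lying flat along its y, 130 mm long, 13 mm thick. Origin: underside, middle of the shaft; it reaches from y = -48 to +83 mm.

How it is judged (in metres and radians):
On the way, in this order (a step that is already met when the one before it is completed fails the run):
1. one vial stands released in a pocket, tray down (((distance between vial_a and pocket_left below 0.006 m and angle between vial_a's own z axis and vertical below 0.2 rad and contact force between the fingers and vial_a below 0.1 N) or (distance between vial_a and pocket_right below 0.006 m and angle between vial_a's own z axis and vertical below 0.2 rad and contact force between the fingers and vial_a below 0.1 N) or (distance between vial_b and pocket_left below 0.006 m and angle between vial_b's own z axis and vertical below 0.2 rad and contact force between the fingers and vial_b below 0.1 N) or (distance between vial_b and pocket_right below 0.006 m and angle between vial_b's own z axis and vertical below 0.2 rad and contact force between the fingers and vial_b below 0.1 N)) and value of joint tray below 0.006 rad), for 0.2 s.
2. both vials stand released in the pockets, tray still down ((((distance between vial_a and pocket_left below 0.006 m and angle between vial_a's own z axis and vertical below 0.2 rad and contact force between the fingers and vial_a below 0.1 N) and (distance between vial_b and pocket_right below 0.006 m and angle between vial_b's own z axis and vertical below 0.2 rad and contact force between the fingers and vial_b below 0.1 N)) or ((distance between vial_a and pocket_right below 0.006 m and angle between vial_a's own z axis and vertical below 0.2 rad and contact force between the fingers and vial_a below 0.1 N) and (distance between vial_b and pocket_left below 0.006 m and angle between vial_b's own z axis and vertical below 0.2 rad and contact force between the fingers and vial_b below 0.1 N))) and value of joint tray below 0.006 rad), for 0.2 s.
3. the wedge carries the tray's front edge just off its rests (value of joint tray between 0.012 and 0.055 rad and contact force between wedge and rack above 0.5 N and contact force between each of the arm, the fingers and rack below 0.3 N and contact force between the fingers and wedge above 1 N and height (world z) of wedge below 0.005 m and angle between wedge's own z axis and vertical below 0.06 rad and y of wedge_nose in the frame of rack above -0.06 m), for 0.2 s.
At the end, for the whole second after the job is handed in: Both vials in the pockets (within 6 mm of the floor centre, tilt under 0.2 rad), untouched; tray front edge 2 to 9 mm up (0.012 to 0.055 rad), still, carried by the wedge (over 0.5 N) flat on the bench, nose 25 mm or more under; fingers on the wedge (over 1 N), robot off the rack (all of step 3 and (((distance between vial_a and pocket_left below 0.006 m and angle between vial_a's own z axis and vertical below 0.2 rad and contact force between the fingers and vial_a below 0.1 N) and (distance between vial_b and pocket_right below 0.006 m and angle between vial_b's own z axis and vertical below 0.2 rad and contact force between the fingers and vial_b below 0.1 N)) or ((distance between vial_a and pocket_right below 0.006 m and angle between vial_a's own z axis and vertical below 0.2 rad and contact force between the fingers and vial_a below 0.1 N) and (distance between vial_b and pocket_left below 0.006 m and angle between vial_b's own z axis and vertical below 0.2 rad and contact force between the fingers and vial_b below 0.1 N))) and velocity of joint tray below 0.02 rad/s and linear speed of wedge below 0.01 m/s); the arm keeps its last pose, push and grip.
It fails at once if another thing on the bench is moved more than 30 mm (distance of any of jar, reagent_bottle, tip_box, calculator, dish, marker from where it was at the start of the episode above 0.03 m).
It fails at once if a vial is tipped over (angle between any of vial_a, vial_b's own z axis and vertical above 0.8 rad).
It fails at once if the tray is thrown far up (front edge over 25 mm) (value of joint tray above 0.15 rad).
It also fails if it takes over 69 s, if anything falls off the work surface, if the arm or the gripper's body presses on something with over 40 N, if the wrist force passes 120 N, or if a joint passes its speed limit or range.

### The arm

A 6-joint arm with a two-finger parallel gripper is mounted at the origin on the work surface. World frame = base frame: x ahead of the robot, y to its left, z up, the work surface at z = 0. Lengths are in m, angles in degrees, forces in N, time in s.
With the tool pointing down it reaches from about 0.35 to 0.875 m from the base axis. Payload 4.2 kg.
Tool frame: the origin (TCP) lies midway between the tips of the shut fingers; the grasp point (between the pads) lies 19 mm behind it; z points along the fingers, y is the line along which they close (so a half turn about z gives the same grasp; the last joint's range is limited). The gripper opens to 87 mm and grips with 3 to 60 N. Pads are 19 mm wide; open, the fingers measure 117 mm over their backs; the gripper's body (75 mm by 190 mm) begins 51 mm behind the grasp point.
Start: joints at [83.228, 22.042, 0.453, 0, -68.411, -14.817], TCP at [0.23, 0.581, 0.2] pointing down, gripper open.
Joint ranges: [-179.83, 179.83], [-69.29, 118.12], [-61.27, 80.66], [-181.25, 117.63], [-171.15, -9.14], [-177.46, 177.46]. Speed limits (degrees/s): [159.86, 159.86, 180, 180, 180, 180].

### API

Orientations are given as [roll, pitch, yaw] about the fixed x, y, z axes, in that order (R = Rz(yaw) Ry(pitch) Rx(roll)).
In Python, from workcell import env gives the robot as it stands. The module is installed in compiled form; this text tells all that it offers. Calls block until the motion is done:
- env.goto(position, orientation): joint-space move of the TCP to a pose.
- env.move_straight(position, rotation=None, rate=0.15, force_limit=None): straight line of the TCP; rotation=None keeps the orientation; rate is the mean speed in m/s. With force_limit (N) it stops when the force on the tool has changed by that much, and returns True; else False.
- env.set_joints(angles): joint-space move.
- env.gripper_to(opening, grasp_force=None): opening from 0.0 (shut) to 1.0 (fully open); grasp_force is the grip in N (None keeps the last); returns when the fingers have stopped.
- env.dwell(seconds).
- env.inverse_kinematics(position, orientation): joint angles nearest the present ones, or None.
- env.read_state(): the state.
- env.grab_frame(name): name is "side" or "top" or "wrist"; returns a dict with "image" (480x640x3 uint8, blue, green, red), "fx", "fy", "cx", "cy" (pixels), "position" and "orientation" of the camera in the world. Camera axes: x right, y up, looking along -z (the intrinsics and any distortion apply to the point x, -y, -z); pixel columns grow to the right and rows downward; lengths in m; the calibration is good to about 2 mm. The wrist camera is an equidistant fisheye: a pixel r from the principal point sees the ray r / f radians off the axis. A picture is of the moment at which its call begins. There is no depth.
A pose or a line that the arm cannot do raises env.Unreachable and nothing moves.
- env.close_job(): hands the job in; it is judged then, once.
Trained networks look in a picture, given as the dict that the camera call returned (one of the last four; its "shot" number tells which), for a name from the list of things; names that differ only in an ending like _2 or _b are one class to them, and where a whole thing is asked for, a point or a joint stands for the part that bears it (a point fixed in the world has none). Each returns a list of dicts, best first, with "score" (0 to 1); they miss things now and then, are a little off and sometimes report something else, mostly with a low value. They report only what shows in the picture. A call takes as long as a camera call.
- env.search_frame(picture, thing): "xyz" ([x, y, z] in m, in world coordinates, good to about 4 mm: the middle of the surface that is visible of it).
- env.trace(picture, thing): "mask" (480x640 bool, what is visible of it).
The state is a dict: "clock": time; "joint_positions": joint angles; "qvel": joint speeds; "joint_torque": joint torques, N m; "position": TCP position; "tool_rot": TCP orientation; "force": force on the tool from outside, world axes, zero at the start; "wrist_torque": the same for the moment, N m; "opening": opening from 0.0 (shut) to 1.0 (fully open); "finger_force": force on a finger pad.
Only numpy, scipy, OpenCV 4.12 (cv2) and the standard library are available. Lean on these libraries where they do the work, as an engineer would, in place of code of your own. Each camera call takes 0.05 s, during which the arm holds its last target. There are 200 camera calls.

## Working session

There is one attempt and no reset: what is moved stays moved. The work goes in short steps, each a Python script; the robot and the scene stay as the last script left them, time stands still between calls to the robot, and variables do not carry over. Pictures are saved under pics/ and viewed, at most 10 in all, crops included, and the job is handed in when it is done.

```bash
mkdir -p pics; python3 - <<'E'
from workcell import env
import cv2
s=env.read_state(); print(s['clock'],s['position'],s['tool_rot'],s['opening'])
for n in ['top','side']:
    f=env.grab_frame(n); cv2.imwrite(f'pics/{n}0.png',f['image']); print(n,f['position'],f['orientation'],f['fx'],f['cx'],f['cy'],[k for k in f])
    for t in ['vial_a','wedge','rack','tray','jar','reagent_bottle','tip_box','calculator','dish','marker','wedge_nose','tray_front','pocket_left']:
        print(t,[(r['xyz'] if not hasattr(r['xyz'],'round') else r['xyz'].round(3).tolist(),round(r['score'],2)) for r in env.search_frame(f,t)][:3])
E
```

```text
0.0 [0.22973548 0.58056496 0.1991784 ] [ 1.79878598e+02 -3.26221946e-03 -2.16027317e+01] 0.9989984395114314
top [ 0.39793603 -0.04423464  1.17703489] [  8.81629288  -0.49770964 -90.90252999] 527.3149776077421 320.31438804290724 238.96262598896337 ['image', 'fx', 'fy', 'cx', 'cy', 'position', 'orientation', 'shot']
vial_a [([0.4312, 0.3005, 0.0559], 0.52), ([0.51, 0.2836, 0.0579], 0.44)]
wedge [([0.4464, -0.2275, 0.0239], 0.71)]
rack [([0.5233, 0.0702, 0.0282], 0.77)]
tray [([0.5233, 0.0644, 0.0229], 0.67)]
jar [([0.6119, 0.3126, 0.0406], 0.72)]
reagent_bottle [([0.7041, 0.2025, 0.0722], 0.57)]
tip_box [([0.7375, 0.0324, 0.0642], 0.71)]
calculator [([0.7148, -0.2538, 0.0149], 0.91), ([0.4459, -0.2274, 0.0246], 0.37)]
dish [([0.5269, 0.0649, 0.0288], 0.74), ([0.4324, 0.299, 0.0599], 0.41), ([0.4481, -0.223, 0.0221], 0.39)]
marker [([0.5743, -0.4556, 0.005], 0.74)]
wedge_nose [([0.4525, -0.2251, 0.0203], 0.61)]
tray_front [([0.5301, 0.0667, 0.0234], 0.81), ([0.7351, -0.0936, 0.0116], 0.34)]
pocket_left [([0.5256, 0.0604, 0.0244], 0.94), ([0.4501, -0.2258, 0.0234], 0.59)]
side [ 0.184413
[... 252 characters left out ...]
.0459], 0.64)]
wedge [([0.4454, -0.2557, 0.0218], 0.57)]
rack [([0.5112, 0.0506, 0.027], 0.96), ([0.4461, -0.2524, 0.02], 0.72)]
tray [([0.5119, 0.0525, 0.0281], 0.57)]
jar [([0.6088, 0.3023, 0.0376], 0.86), ([0.5704, -0.4649, 0.0077], 0.52)]
reagent_bottle [([0.569, -0.4662, 0.0092], 0.73), ([0.7036, 0.1957, 0.0533], 0.7), ([0.607, 0.2996, 0.0356], 0.27)]
tip_box [([0.7246, 0.011, 0.0586], 0.81)]
calculator [([0.7079, -0.2654, 0.0101], 0.94)]
dish [([0.7307, -0.1025, 0.0144], 0.65)]
marker [([0.571, -0.4667, 0.0109], 0.78)]
wedge_nose [([0.4431, -0.2528, 0.0204], 0.8)]
tray_front [([0.515, 0.0521, 0.0263], 0.57)]
pocket_left [([0.512, 0.0492, 0.0255], 0.3), ([0.4279, 0.2946, 0.0435], 0.27)]
```

View pics/top0.png

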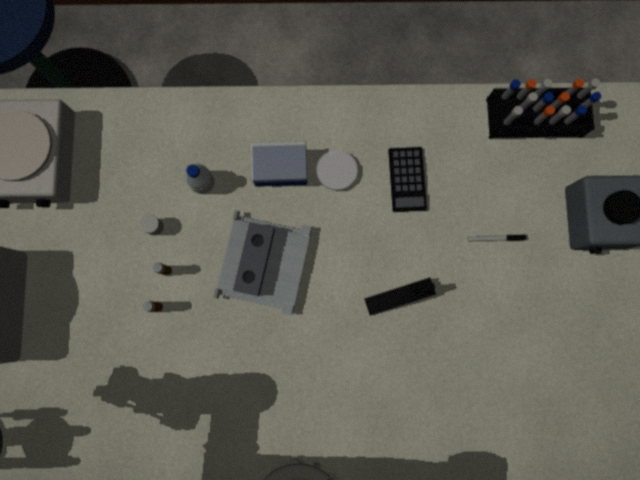

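View pics/side0.png

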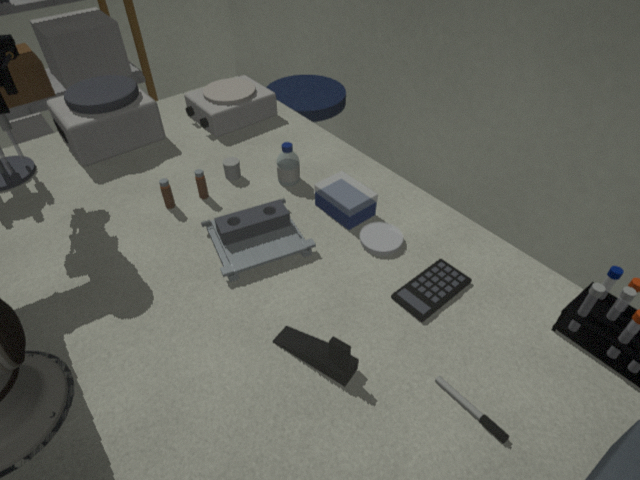

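```bash
cat > h.py <<'E'
import numpy as np, cv2
from scipy.spatial.transform import Rotation as R
from scipy.optimize import minimize
def project(f,P,fish):
    Rm=R.from_euler('xyz',f['orientation'],degrees=True).as_matrix()
    p=(np.asarray(P,float)-f['position'])@Rm
    x,y,z=p[:,0],-p[:,1],-p[:,2]
    if fish:
        r=np.hypot(x,y)+1e-12; th=np.arctan2(r,z); x,y=th*x/r,th*y/r
    else: x,y=x/z,y/z
    return np.c_[f['fx']*x+f['cx'],f['fy']*y+f['cy']]
def backproj(f,uv,z0,fish):
    d=(np.asarray(uv,float)-[f['cx'],f['cy']])/[f['fx'],f['fy']]
    if fish:
        r=np.linalg.norm(d)+1e-12; v=np.r_[np.sin(r)*d/r,np.cos(r)]
    else: v=np.r_[d,1]
    v=R.from_euler('xyz',f['orientation'],degrees=True).apply([v[0],-v[1],-v[2]])
    return f['position']+v*(z0-f['position'][2])/v[2]
def box(x0,x1,y0,y1,z0,z1,n=7):
    g=np.linspace(0,1,n); c=np.array(np.meshgrid(g,g,g)).reshape(3,-1).T
    c=c[((c==0)|(c==1)).sum(1)>=2]
    return c*[x1-x0,y1-y0,z1-z0]+[x0,y0,z0]
def cyl(r,z): a=np.linspace(0,2*np.pi,36); return np.c_[r*np.cos(a),r*np.sin(a),0*a+z]
mm=.001
VIAL=[np.vstack([cyl(.0115,0),cyl(.0115,.06),cyl(.0105,.062),cyl(.0105,.075)])]
def seg(a,b): return np.linspace(a,b,9)
body=np.vstack([seg([sx*20,a[0],a[1]],[sx*20,b[0],b[1]]) for sx in(-1,1) for a,b in [((125,0),(125,4)),((125,4),(25,29)),((25,29),(-25,29)),((-25,29),(-25,0)),((-25,0),(125,0))]])*mm
WEDGE=[body,box(-.006,.006,-.017,.017,.029,.077)]
RACK=[box(-.09,-.07,-.09,.09,0,.018),box(.07,.09,-.09,.09,0,.018),box(-.07,.07,.06,.08,0,.018),box(-.07,.07,-.085,.085,.018,.026),box(-.07,.07,-.007,.047,.026,.061)]
def place(P,q):
    c,s=np.cos(q[2]),np.sin(q[2]); return P@np.array([[c,-s,0],[s,c,0],[0,0,1]]).T+[q[0],q[1],0]
S=8
def render(f,parts,q,fish):
    im=np.zeros((480,640),np.uint8)
    for P in parts:
        h=cv2.convexHull((project(f,place(P,q),fish)).astype(np.float32))
        cv2.fillConvexPoly(im,np.round(h*16).astype(np.int32),255,cv2.LINE_AA,4)
    return im/255.
def fit(views,parts,q0,yaw=True):
    """views: (frame, mask, fish)"""
    q0=np.array(q0,float); n=3 if yaw else 2
    ms=[(f,cv2.GaussianBlur(m.astype(np.float32),(0,0),1.5),w) for f,m,w in views]
    def cost(p):
        q=q0.copy(); q[:n]+=np.array(p)*([.01,.01,.05][:n]); t=0
        for f,m,w in ms:
            t+=np.abs(cv2.GaussianBlur(render(f,parts,q,w),(0,0),1.5)-m).sum()/m.sum()
        return t/len(ms)
    b=minimize(cost,np.zeros(n),method='Nelder-Mead',options=dict(initial_simplex=np.vstack([-.5*np.ones(n),np.eye(n)]),xatol=.01,fatol=1e-5))
    q=q0.copy(); q[:n]+=b.x*([.01,.01,.05][:n]); return q,b.fun
E
python3 - <<'E'
from workcell import env
from h import *
import pickle
D=[]
def snap(n,things):
    f=env.grab_frame(n); r={}
    for t in things:
        r[t]=[(o['score'],o['mask']) for o in env.trace(f,t) if o['score']>.3][:3]
    D.append((n,f,r)); return f
snap('top',['vial_a','rack','wedge']); snap('side',['vial_a','rack','wedge'])
for p,y in [((.45,.22,.26),-16),((.47,.03,.28),-16)]:
    env.goto(p,[180,0,y]); f=snap('wrist',['vial_a','rack']); cv2.imwrite(f'pics/w{len(D)}.png',f['image']); print(f['position'],f['orientation'],env.read_state()['position'],f['fx'])
pickle.dump(D,open('d.pkl','wb')); print(env.read_state()['clock'])
for n,f,r in D:
    for t,l in r.items():
        for s,m in l:
            v,u=np.nonzero(m); print(n,t,round(s,2),m.sum(),u.mean().round(),v.mean().round())
E
```

```text
[0.52651676 0.19835107 0.44472523] [-1.70387880e+01 -2.85649703e-02 -1.05920654e+02] [0.44980883 0.22080475 0.25969692] 371.64829954431775
[0.54667575 0.00813148 0.46477829] [-1.70339948e+01 -3.55271981e-03 -1.05962665e+02] [0.47009319 0.03128227 0.27966205] 371.64829954431775
4.4667
top vial_a 0.73 154 162.0 268.0
top vial_a 0.64 184 152.0 306.0
top rack 0.87 6693 263.0 262.0
top rack 0.4 1265 400.0 295.0
top wedge 0.7 1255 400.0 295.0
side vial_a 0.77 317 201.0 184.0
side vial_a 0.77 312 167.0 194.0
side rack 0.55 5202 256.0 238.0
side rack 0.35 1228 381.0 239.0
side wedge 0.66 2427 321.0 354.0
wrist vial_a 0.58 571 245.0 166.0
wrist vial_a 0.57 696 252.0 237.0
wrist vial_a 0.95 526 135.0 281.0
wrist vial_a 0.92 615 121.0 225.0
wrist rack 0.64 21199 277.0 159.0
```

```bash
python3 - <<'E'
from h import *
import pickle
D=pickle.load(open('d.pkl','rb'))
im={}
def views(t,sel): return [(D[i][1],D[i][2][t][k][1],D[i][0]=='wrist') for i,k in sel]
def run(t,parts,sels,q0,yaw):
    for s in sels:
        q,c=fit(views(t,s),parts,q0,yaw); print(t,s,q.round(4),round(c,3))
    return q
A=run('vial_a',VIAL,[[(0,0)],[(1,0)],[(0,0),(1,0)],[(2,0)],[(2,1)],[(3,0)],[(3,1)]],[.508,.282,0],False) if 0 else None
# near vial (.43,.30) & far vial (.51,.283)
for q0 in ([.429,.297,0],[.51,.281,0]):
    for i in range(4):
        best=min((fit(views('vial_a',[(i,k)]),VIAL,q0,False)+(k,) for k in range(2)),key=lambda r:r[1]); print(i,best[0].round(4),round(best[1],3),best[2])
r=run('rack',RACK,[[(0,0)],[(1,0)],[(3,0)],[(0,0),(1,0),(3,0)]],[.52,.06,-.28],True)
w=run('wedge',WEDGE,[[(0,0)],[(1,0)],[(0,0),(1,0)]],[.435,-.27,.23],True)
for i in (2,3):
    n,f,_=D[i]; g=f['image'].copy()
    for x in (-.04,.04):
        for z,rad in((.061,.013),(.061,.0003)):
            p=place(cyl(rad,z)+[x,.02,0],r); cv2.polylines(g,[np.round(project(f,p,True)).astype(int)],True,(0,255,0),1)
    for P in RACK[3:]:
        h=cv2.convexHull(project(f,place(P,r),True).astype(np.float32)); cv2.polylines(g,[np.round(h).astype(int)],True,(0,0,255),1)
    cv2.imwrite(f'pics/o{i}.png',g)
E
```

```text
0 [0.4352 0.3019 0.    ] 0.277 1
1 [0.5115 0.2877 0.    ] 0.097 0
2 [0.4327 0.3041 0.    ] 0.089 1
3 [0.4313 0.3052 0.    ] 0.408 0
0 [0.5144 0.286  0.    ] 0.48 0
1 [0.5115 0.2874 0.    ] 0.099 0
2 [0.512  0.2862 0.    ] 0.154 0
3 [0.511  0.2879 0.    ] 0.245 1
rack [(0, 0)] [ 0.5286  0.069  -0.2386] 0.038
rack [(1, 0)] [ 0.5264  0.0685 -0.2374] 0.068
rack [(3, 0)] [ 0.5254  0.0694 -0.2304] 0.042
rack [(0, 0), (1, 0), (3, 0)] [ 0.527   0.0691 -0.2343] 0.053
wedge [(0, 0)] [ 0.463  -0.2757  0.2921] 0.132
wedge [(1, 0)] [ 0.4609 -0.2757  0.2806] 0.091
wedge [(0, 0), (1, 0)] [ 0.4619 -0.2767  0.2837] 0.114
```

View pics/w4.png

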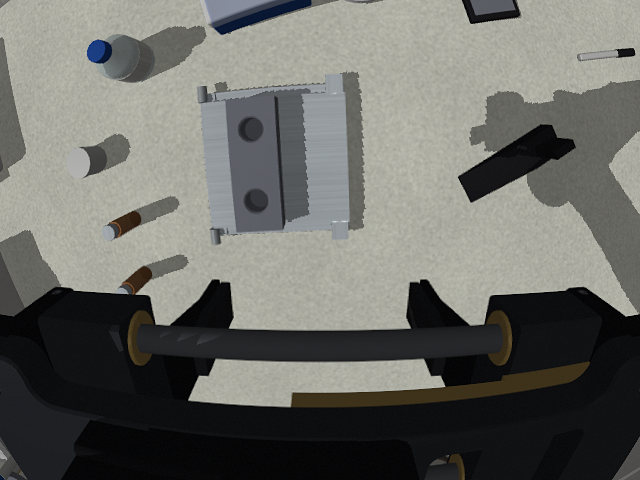

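```bash
python3 - <<'E'
import cv2
a=cv2.imread('pics/o3.png')[80:240,190:360]; b=cv2.imread('pics/o2.png')
cv2.imwrite('pics/oc.png',cv2.resize(a,None,fx=3.6,fy=3.6,interpolation=cv2.INTER_CUBIC))
E
```

```text
(no output)
```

View pics/oc.png

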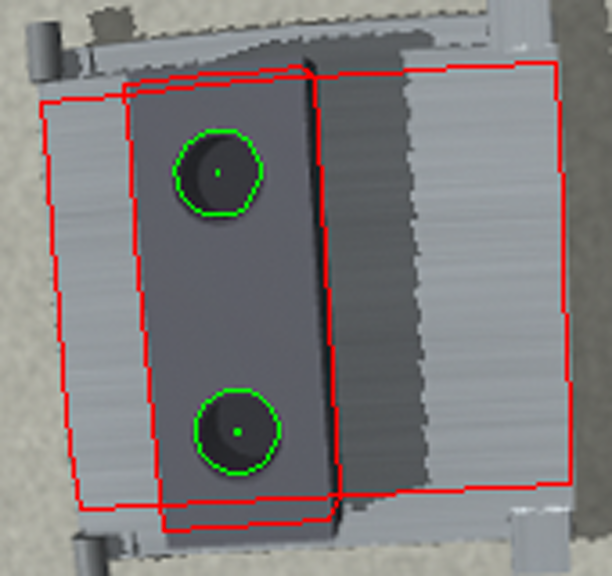

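```bash
cat > pick.py <<'E'
from workcell import env
from h import *
RK=np.array([.5254,.0694,-.2304]); YAW=np.degrees(RK[2])
ori=[180,0,YAW]
def st(): 
    s=env.read_state(); return np.array(s['position']),np.array(s['force']),s
def pick(v):
    env.gripper_to(.6); env.goto([v[0],v[1],.16],ori)
    env.move_straight([v[0],v[1],.039],rate=.12); env.dwell(.2)
    p0,_,_=st(); env.gripper_to(.0,grasp_force=15); p,f,s=st()
    print('grasp at',p0.round(4),p.round(4),'open',round(s['opening']*87,1),'ff',s['finger_force'],'F',f.round(1))
def insert(px):
    t=place(np.array([[px,.02,0]]),RK)[0]
    p,_,_=st(); env.move_straight([p[0],p[1],.16],rate=.15)
    env.goto([t[0],t[1],.16],ori); env.move_straight([t[0],t[1],.108],rate=.1); env.dwell(.3)
    p,f,s=st(); print('above',p.round(4),(p-t).round(4)[:2],s['tool_rot'].round(2),f.round(1))
    hit=env.move_straight([t[0],t[1],.069],rate=.04,force_limit=5); p,f,s=st(); print('hit',hit,p.round(4),f.round(1),s['clock'])
E
python3 - <<'E'
from pick import *
pick((.4327,.3041)); insert(-.04)
E
```

```text
grasp at [0.433  0.3044 0.0397] [0.4327 0.3041 0.0389] open 20.1 ff 14.999988824129105 F [ 0.7 -0.2 -1. ]
above [0.4913 0.0982 0.1085] [0.0003 0.0002] [-1.7995e+02 -5.0000e-02 -1.3200e+01] [-0.3 -0.4  0.3]
hit True [0.4906 0.0977 0.0976] [ 0.6 -0.7 -1. ] 11.75
```

```bash
cat >> pick.py <<'E'
def search(px,offs,fl=4):
    t=place(np.array([[px,.02,0]]),RK)[0]
    for o in offs:
        d=place(np.array([[o[0],o[1],0.]])*mm,np.r_[0,0,RK[2]])[0]+t
        p,_,_=st(); env.move_straight([d[0],d[1],max(p[2]+.003,.101)],rate=.06); env.dwell(.15)
        _,f0,_=st(); hit=env.move_straight([d[0],d[1],.069],rate=.04,force_limit=fl); p,f,s=st(); print(o,hit,p.round(4),(f-f0).round(1),round(s['clock'],1))
        if p[2]<.08: return True
    return False
E
python3 - <<'E'
from pick import *
f=env.grab_frame('side'); cv2.imwrite('pics/s1.png',cv2.resize(f['image'][150:300,160:360],None,fx=3.5,fy=3.5,interpolation=cv2.INTER_CUBIC))
search(-.04,[(0,0),(1.2,0),(-1.2,0)])
E
```

```text
(0, 0) True [0.491  0.0979 0.0983] [-0.2  0.4 -0.1] 12.5
(1.2, 0) True [0.4921 0.0976 0.0698] [ 1.1 -0.9  4.2] 13.6
```

View pics/s1.png

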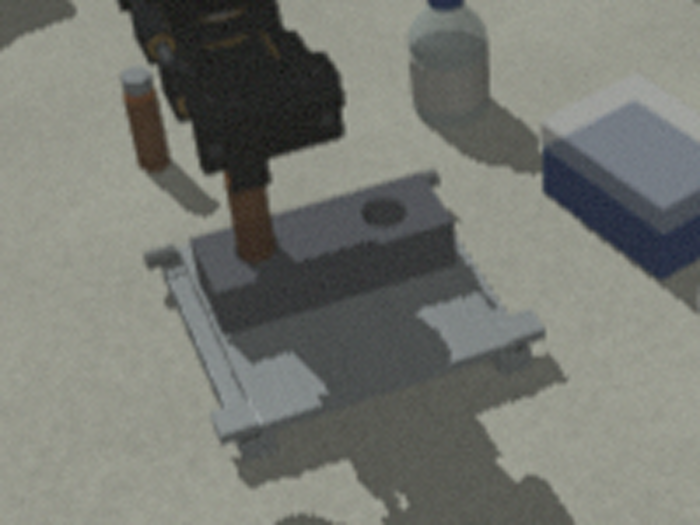

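The picture showed the vial standing at the left bore mouth (crop ~ (255,250)), and the 1.2 mm offset let it drop to the floor. Next: release it, then move the second vial.

```bash
python3 - <<'E'
from pick import *
env.gripper_to(.42); env.dwell(.3); p,f,s=st(); print(p.round(4),f.round(1),s['finger_force'],s['clock'])
env.move_straight([p[0],p[1],.16],rate=.15)
f=env.grab_frame('wrist'); cv2.imwrite('pics/w5.png',f['image'][60:420,100:540])
pick((.512,.2862))
t=place(np.array([[.0412,.02,0]]),RK)[0]
p,_,_=st(); env.move_straight([p[0],p[1],.16],rate=.15); env.goto([t[0],t[1],.16],ori); env.move_straight([t[0],t[1],.108],rate=.1)
print(search(.04,[(1.2,0),(2,0),(.3,0),(1.2,1),(1.2,-1)]))
E
```

```text
[0.4911 0.0972 0.0692] [-1.3  0.  -0.2] 0.0 14.5667
grasp at [0.5123 0.2865 0.0397] [0.512  0.2862 0.039 ] open 19.5 ff 15.000043362379074 F [ 0.   0.4 -0.1]
(1.2, 0) True [0.5698 0.079  0.0978] [ 0.2 -0.8 -0.4] 22.2
(2, 0) True [0.5713 0.0792 0.099 ] [-0.8  0.2  3.3] 22.9
(0.3, 0) True [0.57   0.0796 0.0989] [ 0.2 -1.1  4.9] 23.6
(1.2, 1) True [0.5709 0.0804 0.0991] [-0.5 -0.1  4.7] 24.3
(1.2, -1) True [0.5696 0.0784 0.0696] [ 1.3 -0.7  5.7] 25.5
True
```

View pics/w5.png

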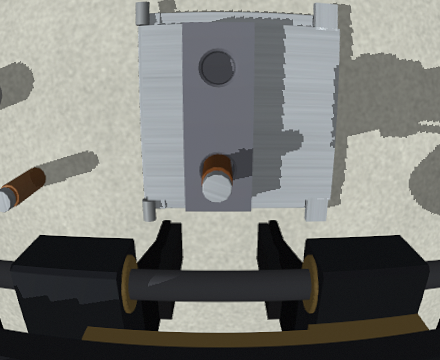

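```bash
python3 - <<'E'
from pick import *
import pickle
env.gripper_to(.42); env.dwell(.3); p,f,s=st(); print(p.round(4),s['finger_force'],s['clock'])
env.move_straight([p[0],p[1],.17],rate=.15)
f0=env.grab_frame('wrist'); cv2.imwrite('pics/w6.png',f0['image'])
q0=[.462,-.2765,.284]
env.goto([.462+.02,-.2765+.06,.24],[180,0,np.degrees(q0[2])-90]); env.dwell(.2)
f=env.grab_frame('wrist'); l=env.trace(f,'wedge'); print([(o['score'],int(o['mask'].sum())) for o in l[:3]])
q,c=fit([(f,l[0]['mask'],True)],WEDGE,q0); print(q.round(4),c)
g=f['image'].copy()
for P in WEDGE: cv2.polylines(g,[np.round(cv2.convexHull(project(f,place(P,q),True).astype(np.float32))).astype(int)],True,(0,0,255),1)
cv2.imwrite('pics/w7.png',g); r=env.trace(f0,'rack')[0]; print(r['score'],fit([(f0,r['mask'],True)],RACK,RK),env.read_state()['clock'])
E
```

```text
[0.5686 0.0781 0.0688] 0.0 26.4083
[(0.81, 4610)]
[ 0.4611 -0.2748  0.3028] 0.056999249365433415
0.92 (array([ 0.53221789,  0.06935649, -0.2289529 ]), np.float64(0.27369901250493467)) 28.8333
```

View pics/w7.png

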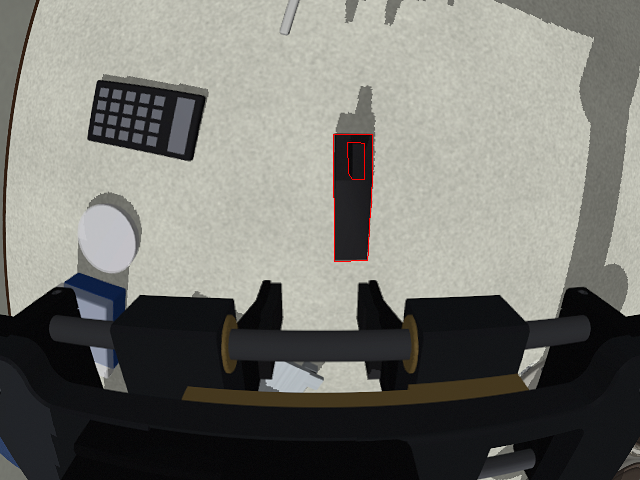

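View pics/w6.png

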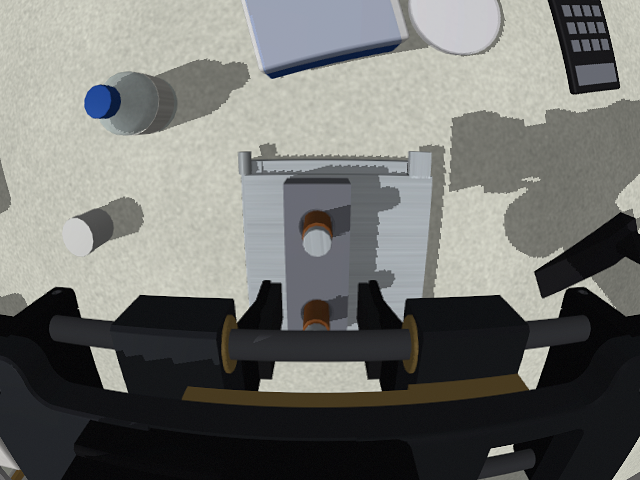

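```bash
cat > wedge.py <<'E'
from pick import *
RK=np.array([.5253,.0686,-.235]); WY=np.degrees(RK[2])-90
def T(y,z): 
    p=place(np.array([[0,y,0.]]),RK)[0]; p[2]=z; return p
E
python3 - <<'E'
from wedge import *
q=[.4611,-.2748,.3028]; o=[180,0,np.degrees(q[2])-90]
print(env.inverse_kinematics(T(-.24,.04),[180,0,WY]))
env.gripper_to(.5); env.goto([q[0],q[1],.12],o); env.move_straight([q[0],q[1],.038],rate=.12); env.dwell(.2)
env.gripper_to(0,grasp_force=40); p,f,s=st(); print(p.round(4),s['opening']*87,s['finger_force'])
env.move_straight([q[0],q[1],.044],rate=.05)
env.move_straight(T(-.24,.044),rotation=[180,0,WY],rate=.08); env.dwell(.1)
print(env.move_straight(T(-.24,.036),rate=.02,force_limit=5)); p,f,s=st(); print(p.round(4),f.round(1))
env.gripper_to(.35); env.dwell(.2); env.move_straight(T(-.24,.038),rate=.03); env.gripper_to(0,grasp_force=40); env.dwell(.1)
p,f,s=st(); print(p.round(4),f.round(1),s['clock'])
f=env.grab_frame('side'); l=env.trace(f,'wedge'); print([(x['score'],int(x['mask'].sum())) for x in l[:2]]); cv2.imwrite('pics/s2.png',f['image'][120:400,120:500])
E
```

```text
[ -0.60957887  20.47279764 -29.09391626   0.         -40.4332861
 -12.85492932]
[ 0.4611 -0.2748  0.0379] 11.506238763835126 39.96376276016235
True
[ 0.4698 -0.165   0.0377] [0.6 0.  3.4]
[ 0.4694 -0.1648  0.0379] [ 0.2  0.4 -1.4] 35.5333
[(0.85, 1074), (0.65, 334)]
```

View pics/s2.png

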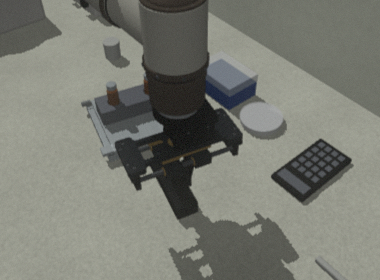

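```bash
python3 - <<'E'
from wedge import *
for y in (-.18,-.165,-.158,-.154,-.150,-.146,-.142,-.138,-.134):
    env.move_straight(T(y,.038),rate=.04); env.dwell(.1)
    p,f,s=st(); l=place(f[None],np.r_[0,0,-RK[2]])[0]; print(y,p.round(4),l.round(1),s['wrist_torque'].round(2),round(s['clock'],1))
E
```

```text
-0.18 [ 0.4833 -0.1066  0.038 ] [-0.2  0.2 -1.9] [0.04 0.02 0.02] 37.4
-0.165 [ 0.4869 -0.0918  0.038 ] [-0.4  0.2 -1.9] [ 0.12 -0.01 -0.03] 38.0
-0.158 [ 0.4885 -0.085   0.038 ] [-0.2 -0.1 -1.4] [ 0.09 -0.08 -0.02] 38.4
-0.154 [ 0.4895 -0.0811  0.038 ] [ 0.3 -0.6 -1.7] [ 0.1  -0.07  0.03] 38.8
-0.15 [ 0.4901 -0.0774  0.0379] [ 0.9 -2.2 -0.8] [-0.5   0.2  -0.02] 39.1
-0.146 [ 0.491  -0.0736  0.038 ] [-0.9 -3.4  0.2] [-0.9   0.35  0.09] 39.5
-0.142 [ 0.4921 -0.0695  0.0379] [-0.7 -4.2 -0.1] [-0.78  0.37  0.06] 39.8
-0.138 [ 0.4932 -0.0655  0.0379] [-0.2 -2.1 -1. ] [-0.5   0.32  0.09] 40.2
-0.134 [ 0.4942 -0.0616  0.0379] [-0.6 -1.3 -1.1] [-0.52  0.28  0.06] 40.5
```

```bash
python3 - <<'E'
from wedge import *
env.dwell(.3); p,f,s=st(); print(p.round(4),place(f[None],np.r_[0,0,-RK[2]])[0].round(1),s['finger_force'],s['opening']*87,s['clock'])
F={n:env.grab_frame(n) for n in('side','wrist','top')}
m=lambda im,w,h:cv2.resize(im,(w,h),interpolation=cv2.INTER_CUBIC)
a=m(F['side']['image'][180:340,190:390],500,400)
# overlay expected tray front edge corners at lift 0 (blue) and 5mm (green)
g=F['side']['image'].copy()
b=m(F['wrist']['image'],300,225); c=m(F['top']['image'][180:330,200:400],300,225)
big=np.zeros((600,800,3),np.uint8); big[:400,:500]=a; big[:225,500:]=b; big[225:450,500:]=c
o=cv2.imread('pics/s2.png')[60:220,70:270]; big[400:,:250]=m(o,250,200)
cv2.imwrite('pics/fin.png',big)
E
```

```text
[ 0.4941 -0.0616  0.0379] [-0.2 -0.7 -1.3] 39.995325207710266 11.720793019675694 40.8333
```

View pics/fin.png

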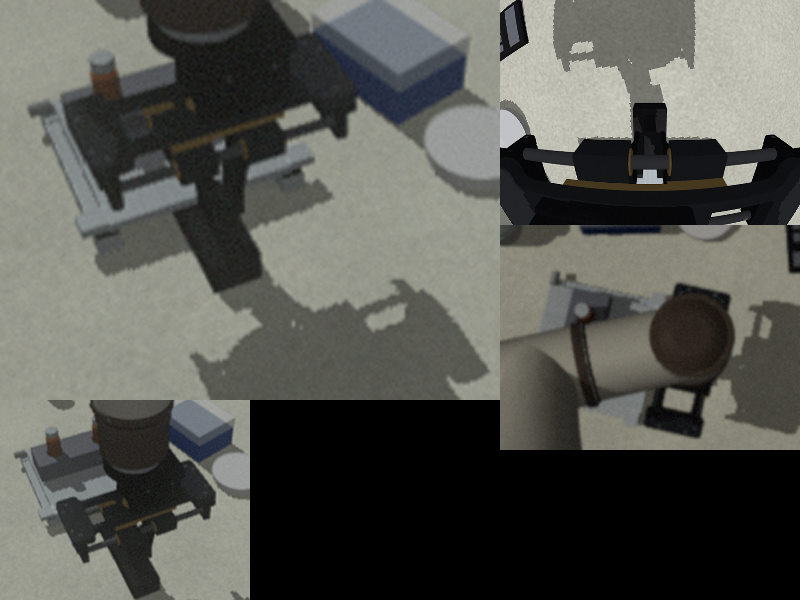

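```bash
python3 - <<'E'
from wedge import *
f=env.grab_frame('side'); g0=np.zeros((480,640,3),np.uint8); g0[120:400,120:500]=cv2.imread('pics/s2.png'); g1=f['image']
def lift(P,a):
    P=np.array(P,float); d=P-[0,.085,.022]; c,s=np.cos(a),np.sin(a)
    return np.c_[P[:,0],d[:,1]*c+d[:,2]*s+.085,-d[:,1]*s+d[:,2]*c+.022]
def sh(c,w,h):
    u,v=np.round(c).astype(int); t=g0[v-h:v+h+1,u-w:u+w+1]; k=4
    b=cv2.resize(g1[v-h-7:v+h+8,u-w-7:u+w+8],None,fx=k,fy=k,interpolation=cv2.INTER_CUBIC); t=cv2.resize(t,None,fx=k,fy=k,interpolation=cv2.INTER_CUBIC)
    r=cv2.matchTemplate(b,t,cv2.TM_CCOEFF_NORMED); _,m,_,l=cv2.minMaxLoc(r); return np.array(l)/k-7,round(m,3)
for n,P,w,h in [('vial cap',[[-.04,.02,.098]],6,7),('front L',[[-.055,-.085,.022]],7,7),('front R',[[.06,-.085,.022]],6,7),('fixed hinge L',[[-.085,.085,.02]],6,6),('rail L',[[-.08,-.09,.01]],4,4)]:
    c0=project(f,place(np.array(P),RK),False)[0]; e={a:(project(f,place(lift(P,a),RK),False)[0]-c0).round(1).tolist() for a in(.015,.03,.045)}
    print(n,c0.round(),'meas',sh(c0,w,h),'exp',e)
print(env.read_state()['clock'])
E
```

```text
vial cap [231. 207.] meas (array([-0.5 , -1.25]), 0.993) exp {0.015: [-0.2, -0.7], 0.03: [-0.5, -1.4], 0.045: [-0.7, -2.1]}
front L [245. 269.] meas (array([3.75, 1.25]), 0.222) exp {0.015: [-0.1, -0.9], 0.03: [-0.3, -1.8], 0.045: [-0.5, -2.7]}
front R [298. 252.] meas (array([-4.5, -7. ]), 0.202) exp {0.015: [-0.0, -0.9], 0.03: [-0.1, -1.8], 0.045: [-0.1, -2.7]}
fixed hinge L [207. 223.] meas (array([0., 0.]), 0.994) exp {0.015: [0.0, 0.0], 0.03: [0.0, 0.0], 0.045: [0.0, 0.0]}
rail L [234. 279.] meas (array([0., 0.]), 0.795) exp {0.015: [-0.1, -0.8], 0.03: [-0.3, -1.7], 0.045: [-0.5, -2.6]}
41.0333
```

The vial cap has shifted (-0.5, -1.25) px while the fixed hinge has not moved. That matches a lift of about 0.028 rad, close to 5 mm, so I'm handing in.

```bash
python3 -c "
from workcell import env
print(env.close_job())"
```

```text
the job is handed in; nothing more can be done
None
```

I handed the job in with both vials in the rack's pockets and the gripped wedge under the tray's front edge, lifted about 5 mm (measured from the side camera, about 0.028 rad); the judging result was not shown.

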